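# Park the spray can in its trolley bay

### The arm

A 7-joint arm with a two-finger parallel gripper is mounted at the origin on the work surface. World frame = base frame: x ahead of the robot, y to its left, z up, the work surface at z = 0. Lengths are in m, angles in degrees, forces in N, time in s.
With the tool pointing down it reaches from about 0.425 to 0.875 m from the base axis. Payload 9.9 kg.
Tool frame: the origin (TCP) lies at the very end of the fingers, on their centre line; the grasp point (between the pads) lies 19 mm behind it; z points along the fingers, y is the line along which they close (so a half turn about z gives the same grasp; the last joint's range is limited). The gripper opens to 85 mm and grips with 20 to 120 N. Pads are 22 mm wide; open, the fingers measure 114 mm over their backs; the gripper's body (76 mm by 85 mm) begins 54 mm behind the grasp point. The pads swing forward as they close: fully open they stand 13 mm farther back than shut.
Start: joints at [70.772, 32.985, 1.427, 82.34, -0.859, 64.687, -3.237], TCP at [0.168, -0.654, 0.207] pointing down, gripper open.
Joint ranges: [-157.87, 157.87], [-19.46, 123.44], [-87.15, 90], [11.01, 140.99], [-62.26, 242.26], [9.8, 113.94], [-161.44, 161.44]. Speed limits (degrees/s): [127.2, 127.2, 172.46, 172.46, 180, 180, 180].

### API

Orientations are given as a 3x3 rotation matrix whose columns are the frame's x, y, z axes.
In Python, from workcell import bot gives the robot as it stands. Calls block until the motion is done:
- bot.reach(position, orientation): joint-space move of the TCP to a pose.
- bot.move_linear(position, max_speed=0.15, attitude=None): straight line of the TCP; attitude=None keeps the orientation; max_speed is the mean speed in m/s.
- bot.move_joints(angles): joint-space move.
- bot.move_gripper(opening): opening from 0.0 (shut) to 1.0 (fully open); the grip force is fixed at half the most; returns when the fingers have stopped.
- bot.sleep(seconds).
- bot.ik(position, orientation): joint angles nearest the present ones, or None.
- bot.grab_frame(name): name is "side" or "top" or "wrist"; returns a dict with "image" (400x640x3 uint8, blue, green, red), "mtx" (3x3 intrinsics, pixels), "position" and "orientation" of the camera in the world. Camera axes: x right, y down, z forward; pixel columns grow to the right and rows downward; lengths in m; the calibration is good to about 2 mm. A picture is of the moment at which its call begins. There is no depth.
A pose or a line that the arm cannot do raises bot.IKError and nothing moves.
- bot.close_job(): hands the job in; it is judged then, once.
Readings, each from a call of its own:
- bot.read_time_s(): time.
- bot.read_joint_positions(): joint angles.
- bot.read_joint_vel(): joint speeds.
- bot.read_joint_efforts(): joint torques, N m.
- bot.read_tool_pos(): TCP position.
- bot.read_ee_rot(): TCP orientation.
- bot.read_force(): force on the tool from outside, world axes, zero at the start.
- bot.read_wrist_torque(): the same for the moment, N m.
- bot.read_width(): opening from 0.0 (shut) to 1.0 (fully open).
- bot.read_grasp_force(): force on a finger pad.
Only numpy, scipy, OpenCV 4.12 (cv2) and the standard library are available. Lean on these libraries where they do the work, as an engineer would, in place of code of your own. Each camera call takes 0.05 s, during which the arm holds its last target. There are 200 camera calls.

### The job

Slide the tall spray can across the bench top into the parking bay, pushing it low down so that it never tips or leaves the bench, and press it for a moment against the bay's steel back stop, wherever that has been set, with a firm but gentle push (about 10 N, never over 20 N). Then swing the retaining bar fully shut behind it, let go, and leave the can upright in the bay and the other things where they are.

Things in the scene. Friction and masses are not known exactly. Their poses are not given: they have to be found in the camera images.
- can: loose tall spray can: bare metal cylinder with a paper band and black cap, diameter 58 mm up to 158 mm high, then shoulder and 43 mm wide cap to 200 mm; 0.3 to 0.6 kg, mass centre about 95 mm up. Origin: centre of its underside, z up. Stands on the bare bench top (z = 0). Friction on the bench 1.5 to 4.5 N; pushed higher than about 40 mm it tips
- rack: parking bay, grey steel, fixed on the bench. Origin: on the bench, midway between the rails. x points INTO the bay (the can enters along +x), y left, z up. Two rails 40 mm high, inner faces at y = +-33 mm, from x = -4 to +60 mm, flared mouths out to y = +-46 mm at x = -18 mm. Bare bench between them, open above. Home against the stop, the can's axis is within 12 mm of the origin
- stop: the bay's back stop: steel pad 62 mm wide, 57 mm high, between the rails, on screws in a grey block at x = 59 to 71 mm. The screws set the pad's face (towards the can, facing -x) anywhere from x = +17 to +41 mm, differently each time, and this is NOT in any pose: find it by feel. Rigid, it does not yield to pushing. Origin and axes as rack
- bar (a joint): retaining bar: level steel rod 8 mm thick, 41 mm above the bench, swinging about an upright pivot post. Value in rad: 0 = shut (lying across the mouth along the bay's -y, against its end stop), growing as it swings out towards the bay's -x, to 2.4. Starts wide open, 1.8 to 2.1. Needs about 0.5 N at its end, stays where left. Shut, it clears a can standing at the stop by 5 mm or more
- post (a point): grip post at the free end of the bar, 140 mm from the pivot axis: upright black pin, diameter 14 mm, from 34 to 98 mm above the bench. This point: on its axis, 83 mm above the bench. Bar shut, it stands at x = -50, y = -78 mm in the axes of rack. Can be pushed, or pinched from above, and turns between the fingers
- pivot (a point): the pivot axis of the bar at bench level, x = -50, y = +62 mm in the axes of rack; an upright steel post 20 mm across, 47 mm high with the hub of the bar
- holder: bystander: a steel taper tool holder standing on its flange (63 mm across), 112 mm high, beyond the bay's back stop. Origin: centre of its underside
- insertbox: bystander: a lidded plastic box 92 x 127 x 48 mm lying beyond the bay's back stop. Origin: centre of its underside
- wrench: bystander: a wrench 200 mm long lying flat on the bench at the right. Origin: on its underside
There are look-alikes about, which are no part of the job. Of the things shaped like the can, the metal one is meant.

How it is judged (in metres and radians):
On the way, in this order (a step that is already met when the one before it is completed fails the run):
1. the can is pressed against the back stop with more than 4 N for 0.2 s (horizontal distance between can and rack below 0.018 m and contact force between can and stop above 4 N), for 0.2 s.
2. the bar is shut (under 0.08 rad) with the can in the bay (horizontal distance between can and rack below 0.018 m and value of joint bar below 0.08 rad), for 0.2 s.
At the end, for the whole second after the job is handed in: the can stands upright (within 0.05 rad) and still on the bench in the bay, its axis within 18 mm of the bay's origin, and the bar is shut to under 0.08 rad (all of step 2 and angle between can's own z axis and vertical below 0.05 rad and height (world z) of can below 0.004 m and linear speed of can below 0.01 m/s); the robot touches nothing.
It fails at once if the can is tipped by more than 0.2 rad (angle between can's own z axis and vertical above 0.2 rad).
It fails at once if the can is lifted off the bench (its underside centre more than 8 mm up) (height (world z) of can above 0.008 m).
It fails at once if the can presses on the back stop with more than 20 N (contact force between can and stop above 20 N).
It fails at once if the tool holder, plastic box or wrench is moved by more than 15 mm (distance of any of holder, insertbox, wrench from where it was at the start of the episode above 0.015 m).
It also fails if it takes over 70 s, if anything falls off the work surface, if the arm or the gripper's body presses on something with over 40 N, if the wrist force passes 120 N, or if a joint passes its speed limit or range.

## Working session

There is one attempt and no reset: what is moved stays moved. The work goes in short steps, each a Python script; the robot and the scene stay as the last script left them, time stands still between calls to the robot, and variables do not carry over. Pictures are saved under pics/ and viewed, at most 10 in all, crops included, and the job is handed in when it is done.

```bash
mkdir -p pics; ls; python3 - <<'E'
from workcell import bot
import cv2
for n in("side","top"):
    f=bot.grab_frame(n); cv2.imwrite(f"pics/{n}0.png",f["image"]); print(n,f["mtx"].tolist(),f["position"],f["orientation"])
print(bot.read_time_s(),bot.read_force(),bot.read_ee_rot())
E
```

```text
pics
side [[463.3510798131521, 0.0, 317.64026333112224], [0.0, 463.3510798131521, 202.2044002488375], [0.0, 0.0, 1.0]] [0.03996751 0.67388678 0.74774434] [[-0.81029401 -0.3546221   0.46654773]
 [-0.58583776  0.47013384 -0.66012748]
 [ 0.01475591 -0.80821862 -0.58869765]]
top [[393.95932344869203, 0.0, 320.63045163305986], [0.0, 393.95932344869203, 196.36387684566589], [0.0, 0.0, 1.0]] [ 0.45274368 -0.10617629  1.16656344] [[ 0.02228577 -0.99450332  0.10230586]
 [-0.99952369 -0.01997862  0.02352109]
 [-0.02134788 -0.10278132 -0.99447487]]
0.1 [-0.60375371 -0.65010548 -0.38950015] [[ 9.68448920e-01  2.49211716e-01 -4.58238496e-04]
 [ 2.49212124e-01 -9.68447844e-01  1.44597966e-03]
 [-8.34250100e-05 -1.51455603e-03 -9.99998850e-01]]
```

View pics/top0.png

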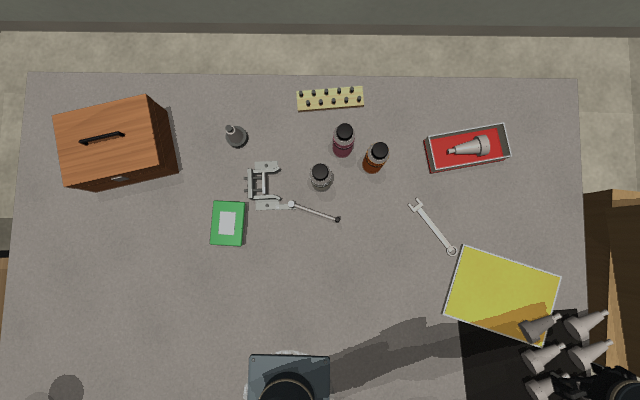

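View pics/side0.png

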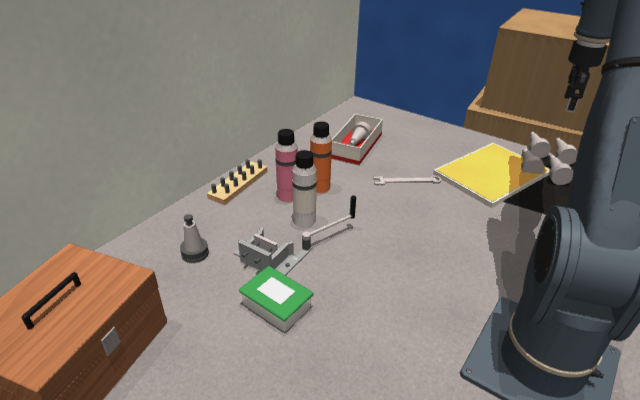

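In the top view, the can-shaped things are bare grey (320,177), pink (343,140) and orange (376,158). The grey metal one with the paper band fits the description. I'll confirm it in an enlarged crop, along with the rack at (262,183), the pivot at (291,204) and the post at (338,219).

```bash
cat > h.py <<'E'
import numpy as np,cv2
def ray(f,u,v):
    K=f["mtx"];R=np.array(f["orientation"]);d=R@np.linalg.inv(K)@[u,v,1];return np.array(f["position"]),d
def onz(f,u,v,z):
    p,d=ray(f,u,v);return p+d*(z-p[2])/d[2]
def proj(f,P):
    c=np.array(f["orientation"]).T@(np.array(P)-f["position"]);q=f["mtx"]@c;return q[:2]/q[2]
def tri(obs):
    A=np.zeros((3,3));b=np.zeros(3)
    for f,u,v in obs:
        p,d=ray(f,u,v);d/=np.linalg.norm(d);M=np.eye(3)-np.outer(d,d);A+=M;b+=M@p
    return np.linalg.solve(A,b)
E
python3 - <<'E'
import cv2
t=cv2.imread("pics/top0.png");s=cv2.imread("pics/side0.png")
cv2.imwrite("pics/c1.png",cv2.resize(t[125:235,235:355],None,fx=5,fy=5,interpolation=cv2.INTER_CUBIC))
cv2.imwrite("pics/c2.png",cv2.resize(s[140:290,225:375],None,fx=4,fy=4,interpolation=cv2.INTER_CUBIC))
E
```

```text
(no output)
```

View pics/c1.png

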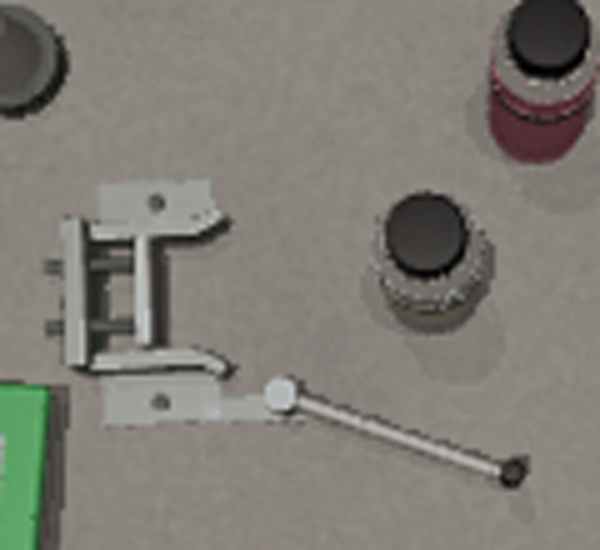

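View pics/c2.png

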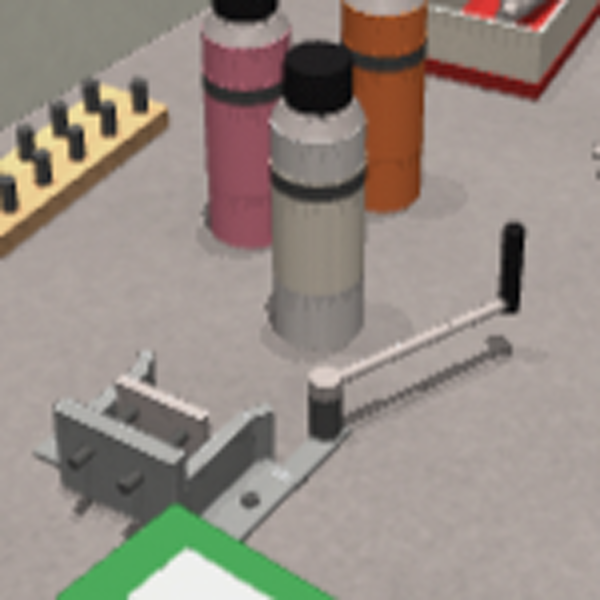

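The crop confirms the bare-metal can with paper band: its cap is at top (320.4,170.6) and side (305,154.5). The pivot hub is at top (291,204) and the post at (338,219). The rails run left-right in the image, with the mouth facing right (−y world).

```bash
python3 - <<'E'
from workcell import bot
from h import *
t=bot.grab_frame("top");s=bot.grab_frame("side")
T=lambda x,y:(t,235+x/5-.4,125+y/5-.4)
S=lambda x,y:(s,225+x/4-.4,140+y/4-.4)
np.set_printoptions(precision=4,suppress=True)
for n,a,b,z in [("cap",(427,226),(320,58),.2),("pivot",(281,394),(325,377),.047),("post",(515,468),(513,228),.098),
 ("padL",(153,345),(207,415),.057),("padR",(148,236),(118,380),.057)]:
    print(n,"tri",tri([T(*a),S(*b)]),"top",onz(*T(*a),z),"side",onz(*S(*b),z))
for n,a,z in [("holeR",(156,203),.004),("holeL",(161,402),.004),("tipR",(222,214),.04),("tipL",(231,369),.04),("blkR0",(65,220),.057),("blkR1",(83,220),.057),("blkL0",(69,367),.057),("blkL1",(87,366),.057),("railRback",(92,231),.04),("railRfr",(185,231),.04),("plateR0",(100,184),.003),("plateR1",(210,180),.003),("plateL0",(104,425),.003)]:
    print(n,onz(*T(*a),z))
E
```

```text
cap tri [ 0.617  -0.0815  0.1961] top [ 0.6185 -0.0803  0.2   ] side [ 0.6104 -0.0769  0.2   ]
pivot tri [0.5457 0.005  0.0446] top [0.546  0.0051 0.047 ] side [0.5435 0.007  0.047 ]
post tri [ 0.5035 -0.1287  0.0945] top [ 0.5041 -0.1282  0.098 ] side [ 0.5002 -0.1249  0.098 ]
padL tri [0.5725 0.0788 0.0524] top [0.5716 0.0778 0.057 ] side [0.5694 0.0829 0.057 ]
padR tri [0.6356 0.0843 0.0502] top [0.6342 0.083  0.057 ] side [0.63   0.0902 0.057 ]
holeR [0.663 0.088 0.004]
holeL [0.5434 0.0806 0.004 ]
tipR [0.6508 0.0433 0.04  ]
tipL [0.5604 0.0351 0.04  ]
blkR0 [0.6426 0.131  0.057 ]
blkR1 [0.6428 0.1207 0.057 ]
blkL0 [0.5581 0.1253 0.057 ]
blkL1 [0.5589 0.115  0.057 ]
railRback [0.6393 0.1187 0.04  ]
railRfr [0.6404 0.0645 0.04  ]
plateR0 [0.6742 0.1223 0.003 ]
plateR1 [0.6778 0.0561 0.003 ]
plateL0 [0.529  0.1142 0.003 ]
```

```bash
cat >> h.py <<'E'
th=np.radians(4.3)
X=np.array([-np.sin(th),np.cos(th),0]);Y=np.array([-np.cos(th),-np.sin(th),0]);Z=np.array([0,0,1.]);O=np.array([.604,.0585,0])
W=lambda x,y,z=0:O+x*X+y*Y+z*Z
def rk(p): d=np.array(p)-O;return np.array([d@X,d@Y,d[2]])
SG=1
def push(ax,ay,psi,z=.014,r=.027,tilt=45,sg=1):
    ps,t=np.radians([psi,tilt]);L=-np.cos(ps)*X+np.sin(ps)*Y
    tz=-np.cos(t)*Z-np.sin(t)*L;ty=sg*np.cross(Z,L);tx=np.cross(ty,tz)
    return W(ax,ay,z)+r*L,np.column_stack([tx,ty,tz])
def vert(p,ang):  # tool down, closing line at world heading ang (rad)
    ty=np.array([np.cos(ang),np.sin(ang),0]);return np.array(p),np.column_stack([np.cross(ty,-Z),ty,-Z])
E
python3 - <<'E'
from workcell import bot
from h import *
np.set_printoptions(precision=4,suppress=True)
t=cv2.imread("pics/top0.png");f=bot.grab_frame("top")
g=(t.max(2)<60).astype(np.uint8)
n,l,st,c=cv2.connectedComponentsWithStats(g)
for i in range(1,n):
    if 100<st[i,4]<600 and c[i][1]<260: print(c[i],st[i,4],rk(onz(f,*c[i],.2)))
print(rk(tri([(f,235+427/5-.4,125+226/5-.4)]*1+[(bot.grab_frame("side"),304.6,154.1)])))
for sg in(1,-1):
  for tl in(40,45,50):
    for a in[(-.155,0,35,.13),(-.155,0,35),(-.10,0,20),(-.05,0,0),(0,0,0),(-.03,0,0,.15)]:
        q=bot.ik(*push(*a,tilt=tl,sg=sg));print(sg,tl,a,None if q is None else np.round(q,0))
print([bot.read_force() for _ in range(3)])
E
```

```text
[344.2522 131.7   ] 230 [-0.2053 -0.0971  0.2   ]
[100.544  137.2073] 193 [ 0.4121 -0.119   0.2   ]
[379.2888 150.3664] 232 [-0.2894 -0.0446  0.2   ]
[319.9112 170.8107] 169 [-0.1391 -0.0015  0.2   ]
[-0.1406 -0.0025  0.1961]
1 40 (-0.155, 0, 35, 0.13) [ 52.  39. -34. 107. -31.  39.  19.]
1 40 (-0.155, 0, 35) [ 52.  51. -36. 110. -30.  27.  25.]
1 40 (-0.1, 0, 20) [ 46.  52. -35. 104. -22.  37.  25.]
1 40 (-0.05, 0, 0) [ 39.  56. -36.  93. -11.  51.  25.]
1 40 (0, 0, 0) [ 36.  55. -36.  97. -13.  46.  24.]
1 40 (-0.03, 0, 0, 0.15) [ 39.  45. -39.  91. -14.  61.  20.]
1 45 (-0.155, 0, 35, 0.13) [ 55.  42. -36. 107. -35.  39.  25.]
1 45 (-0.155, 0, 35) [ 56.  54. -38. 110. -35.  28.  32.]
1 45 (-0.1, 0, 20) [ 49.  55. -36. 103. -26.  39.  30.]
1 45 (-0.05, 0, 0) [ 41.  59. -37.  91. -14.  54.  29.]
1 45 (0, 0, 0) [ 38.  57. -37.  95. -16.  49.  28.]
1 45 (-0.03, 0, 0, 0.15) [ 42.  48. -41.  90. -16.  62.  22.]
1 50 (-0.155, 0, 35, 0.13) [ 59.  45. -38. 107. -39.  40.  30.]
1 50 (-0.155, 0, 35) [ 59.  57. -39. 109. -39.  30.  39.]
1 50 (-0.1, 0, 20) [ 51.  58. -37. 102. -29.  41.  35.]

[... 757 characters left out ...]
59. -118.]
-1 45 (-0.05, 0, 0) [  15.   55.   11.   93.  -52.   71. -118.]
-1 45 (0, 0, 0) [  12.   53.    9.   96.  -54.   67. -118.]
-1 45 (-0.03, 0, 0, 0.15) [  10.   44.   16.   91.  -51.   80. -126.]
-1 50 (-0.155, 0, 35, 0.13) [  42.   41.  -11.  108.  -58.   53. -132.]
-1 50 (-0.155, 0, 35) [  50.   53.  -24.  109.  -56.   39. -126.]
-1 50 (-0.1, 0, 20) [  28.   53.    3.  103.  -62.   61. -116.]
-1 50 (-0.05, 0, 0) [  16.   58.   12.   91.  -54.   75. -115.]
-1 50 (0, 0, 0) [  13.   56.   10.   95.  -56.   71. -115.]
-1 50 (-0.03, 0, 0, 0.15) [  12.   47.   17.   90.  -54.   84. -123.]
[array([0.0599, 0.1451, 0.3275]), array([0.0599, 0.1451, 0.3275]), array([0.0599, 0.1451, 0.3275])]
```

```bash
python3 - <<'E'
from workcell import bot
from h import *
np.set_printoptions(precision=4,suppress=True)
bot.reach(*push(-.14,-.002,35,z=.28,r=.042))
bot.move_gripper(.47);print(bot.read_width(),bot.read_time_s(),bot.read_force())
p,R=push(-.14,-.002,35,z=.014,r=.042);bot.move_linear(p,.15)
print(rk(bot.read_tool_pos()),bot.read_force(),bot.read_time_s())
a=bot.grab_frame("top")["image"];b=bot.grab_frame("side")["image"]
cv2.imwrite("pics/d1.png",np.vstack([cv2.resize(a[110:240,230:410],None,fx=4,fy=4)[:300],cv2.resize(b[130:270,210:390],None,fx=4,fy=4)[100:400]]))
E
```

```text
0.4700765373376023 3.15 [0.1711 0.3706 0.1116]
[-0.1746  0.0217  0.0147] [0.2343 0.3563 0.26  ] 5.075
```

View pics/d1.png

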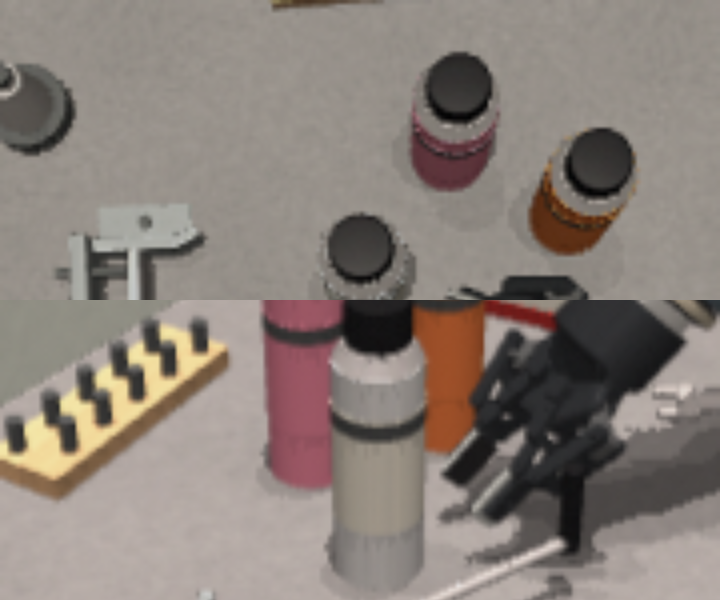

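The gripper is low behind the metal can with one finger either side of its centreline. Nothing is touched and the force is about 0. Next I push in stages, turning to straight-behind as the can nears the bay.

```bash
python3 - <<'E'
from workcell import bot
from h import *
np.set_printoptions(precision=4,suppress=True)
for ax,ay,ps in [(-.14,-.002,35),(-.12,-.001,30),(-.095,0,18),(-.07,0,6),(-.05,0,0),(-.035,0,0)]:
    p,R=push(ax,ay,ps);bot.move_linear(p,.04,attitude=R)
    F=bot.read_force();print(ax,rk(bot.read_tool_pos()),"F",F@X,F@Y,F[2],bot.read_time_s())
a=bot.grab_frame("top")["image"];b=bot.grab_frame("side")["image"]
cv2.imwrite("pics/d2.png",np.vstack([cv2.resize(a[135:235,230:410],None,fx=4,fy=4)[:300],cv2.resize(b[130:270,210:390],None,fx=4,fy=4)[150:450]]))
E
```

```text
-0.14 [-0.1618  0.0134  0.014 ] F 0.5122380562746798 0.13944379205267485 0.2963522937661008 5.7
-0.12 [-0.1432  0.0123  0.014 ] F -1.0911798727530435 -0.708902031271264 0.585934679112076 6.3167
-0.095 [-0.1206  0.0087  0.0139] F -0.8233990926551968 -0.39769642713500747 -0.5930806675642624 7.0417
-0.07 [-0.0967  0.0034  0.0139] F -1.1185632621299835 -0.455825813069753 -0.4683317594963108 7.8
-0.05 [-0.0763  0.0003  0.0139] F 0.1552437295706769 0.7093789727617156 -0.27674924832290815 8.45
-0.035 [-0.0615  0.0002  0.0141] F -0.26870400365370384 -0.5575198966093367 -0.7094161158917449 8.975
```

View pics/d2.png

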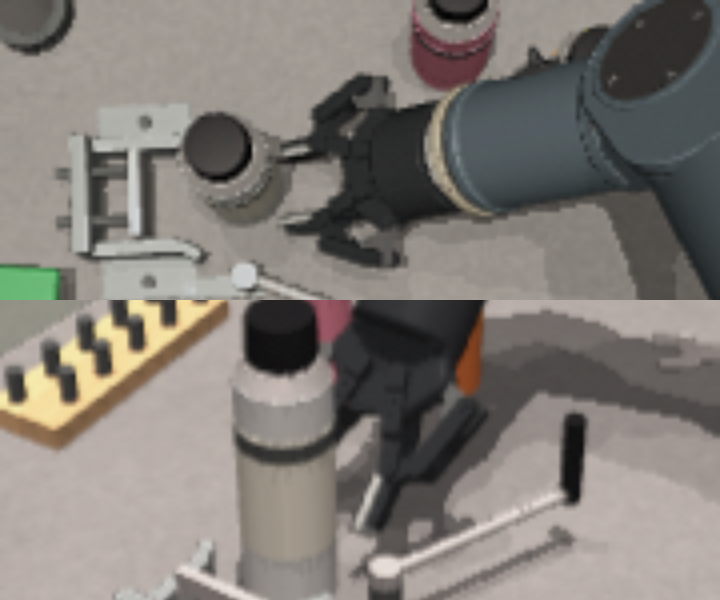

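```bash
cat >> h.py <<'E'
def cap(bot):
    f=bot.grab_frame("top");g=(f["image"].max(2)<60).astype(np.uint8);g[:, :235]=0;g[:140]=0;g[195:]=0
    n,l,st,c=cv2.connectedComponentsWithStats(g)
    return [(np.round(c[i],1),st[i,4],rk(onz(f,*c[i],.2))) for i in range(1,n) if 100<st[i,4]<320]
def fav(bot,n=6):
    r=[]
    for _ in range(n): bot.sleep(.02);r.append(bot.read_force())
    return np.mean(r,0)
E
python3 - <<'E'
from workcell import bot
from h import *
np.set_printoptions(precision=4,suppress=True)
print(cap(bot))
p,R=push(-.039,0,0);bot.move_linear(p,.04);bot.move_gripper(.3)
f0=fav(bot,10);t0=bot.read_time_s()
print("bias",f0@X,f0@Y,f0[2],t0)
for ax in(-.036,-.0355,-.035,-.0345,-.034,-.0335,-.033):
    bot.move_linear(push(ax,0,0)[0],.01);F=fav(bot)-f0
    print(ax,rk(bot.read_tool_pos())[0],F@X,F@Y,F[2],bot.read_time_s())
print(cap(bot))
E
```

```text
[(array([386.9, 182.2]), np.int32(246), array([-0.3027,  0.0362,  0.2   ]))]
bias 0.20442961675235868 -0.05125093094371977 -0.21791937238632073 9.8333
-0.036 -0.06336457984212346 -2.44467576727278 -0.4368151210936452 0.34742649148823224 10.3833
-0.0355 -0.06250256405990581 -2.7572630301752254 -0.6199005128421858 0.35082596675636696 10.7333
-0.035 -0.06194923335915893 -2.3515448298386197 -0.5157455318804015 -0.05380033552185057 11.0833
-0.0345 -0.06145507458185191 -2.64924479510063 -0.27778498950947067 0.035286570923090815 11.4333
-0.034 -0.06094130098403477 -2.6588962402549425 -0.46657048499165593 0.30132158933402886 11.7833
-0.0335 -0.06046256901029855 -2.811230563507512 -0.440013415663139 -0.2796776488733802 12.1333
-0.033 -0.0599693591573627 -2.374750989787564 -0.37586832604255754 0.13823391051362544 12.4833
[(array([385.5, 181.4]), np.int32(264), array([-0.2995,  0.0342,  0.2   ]))]
```

```bash
python3 - <<'E'
from workcell import bot
from h import *
np.set_printoptions(precision=4,suppress=True)
f=bot.grab_frame("top");g=(f["image"].max(2)<70).astype(np.uint8)[140:200,255:305]
n,l,st,c=cv2.connectedComponentsWithStats(g)
print([(c[i]+[255,140],st[i],rk(onz(f,*(c[i]+[255,140]),.2))) for i in range(1,n) if st[i,4]>30])
s=bot.grab_frame("side")
cv2.imwrite("pics/d3.png",np.hstack([cv2.resize(f["image"][140:230,250:340],None,fx=4.4,fy=4.4),cv2.resize(s["image"][180:270,240:330],None,fx=4.4,fy=4.4)]))
E
```

```text
[(array([281.8188, 170.85  ]), array([ 19,  24,  17,  17, 160], dtype=int32), array([-0.0444, -0.0068,  0.2   ])), (array([266.9268, 180.9024]), array([10, 32,  7, 22, 41], dtype=int32), array([-0.0063,  0.0164,  0.2   ]))]
```

View pics/d3.png

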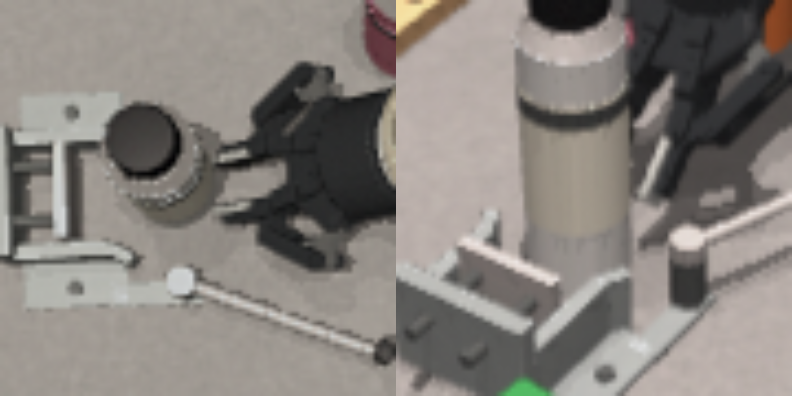

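```bash
python3 - <<'E'
from workcell import bot
from h import *
np.set_printoptions(precision=4,suppress=True)
f=bot.grab_frame("top");s=bot.grab_frame("side")
P=tri([(f,299.7,189),(s,295.8,224.5)]);print(rk(P),proj(f,P),proj(s,P))
# predicted can outlines if upright at axis x
for x in(-.0444,-.035,-.05):
    for y in(0,-.007):
        print(x,y,"side base/cap centre",proj(s,W(x,y,0)),proj(s,W(x,y,.158)),"top .2",proj(f,W(x,y,.2)))
m=s["image"][180:270,240:330];r=m[30:65:5].astype(int).sum(2)//3
print(r[:, 25:56])
E
```

```text
[-0.0748  0.019   0.0362] [299.4024 188.499 ] [296.4808 224.6131]
-0.0444 0 side base/cap centre [283.3839 239.9974] [281.3731 186.8591] top .2 [281.9269 173.5287]
-0.0444 -0.007 side base/cap centre [281.0542 238.9979] [278.8426 185.9184] top .2 [281.8073 170.7525]
-0.035 0 side base/cap centre [281.1764 242.1176] [278.9556 188.8361] top .2 [278.1602 173.7387]
-0.035 -0.007 side base/cap centre [278.8389 241.107 ] [276.4161 187.8841] top .2 [278.0434 170.9627]
-0.05 0 side base/cap centre [284.6872 238.7457] [282.799 185.693] top .2 [284.1715 173.4036]
-0.05 -0.007 side base/cap centre [282.362  237.7529] [280.2739 184.759 ] top .2 [284.0502 170.6272]
[[177 178 176 124 122 129 130 132 140 144 136 135 124 126 128 125 133 146
  149 143 144 144 130 136 132 127 120 110  47  84 104]
 [176 176 178 139 123 127 131 138 141 144 144 144 146 147 149 153 152 150
  149 149 146 144 141 138 132 127 121 113  82  74  75]
 [176 175 176 160 125 125 132 137 141 143 144 144 145 148 148 152 152 150
  149 149 145 144 141 138 134 128 122 114  85  77  73]
 [176 174 174 176 126 122 130 135 139 142 145 145 145 147 147 151 152 149
  149 148 146 144 142 139 134 129 123 116 129 119 127]
 [176 177 175 174 147 122 126 133 138 141 144 145 145 147 148 151 152 150
  149 149 147 145 143 138 135 128 118 105 141 165 176]
 [173 173 173 119 106 115 120 129 135 138 141 134 142 136 142 145 137 137
  146 146 142 137 127 134 131 125 111 109 126 158 102]
 [199 211 224 226 226 213 164 156 144 138 140 143 142 142 144 146 146 145
  147 147 143 138 136 136 131 136 144 122 137 154 157]]
```

```bash
python3 - <<'E'
from workcell import bot
from h import *
np.set_printoptions(precision=4,suppress=True)
bot.move_linear(push(-.041,-.003,0)[0],.05);f0=fav(bot,10)
z=.014
for zz in(.011,.008,.005,.003):
    bot.move_linear(push(-.041,-.003,0,z=zz)[0],.03);F=fav(bot,4)-f0;print(zz,F[2],bot.read_tool_pos()[2]); z=zz
    if F[2]>2: z=zz+.003;bot.move_linear(push(-.041,-.003,0,z=z)[0],.03);break
f0=fav(bot,10);print("bias",f0@X,f0@Y,f0[2],z,bot.read_time_s())
for ax,ay in((-.036,-.002),(-.030,.0015),(-.024,.004)):
    bot.move_linear(push(ax,ay,0,z=z)[0],.02);F=fav(bot)-f0
    print(ax,rk(bot.read_tool_pos()),F@X,F@Y,F[2],bot.read_time_s())
    if F@X<-6:break
f=bot.grab_frame("top");g=(f["image"].max(2)<70).astype(np.uint8)[140:200,255:305]
n,l,st,c=cv2.connectedComponentsWithStats(g)
print([(c[i]+[255,140],st[i,4],rk(onz(f,*(c[i]+[255,140]),.2))) for i in range(1,n) if st[i,4]>30])
E
```

```text
0.011 0.29941731897942025 0.010865261216267758
0.008 -0.12168495133064812 0.007891449279159312
0.005 -0.057454241754746685 0.004887441408052567
0.003 -0.19945630365229466 0.0029524729740972484
bias 0.145852165086002 -0.003924253324394578 0.2601013781176636 0.003 14.6583
-0.036 [-0.0631 -0.0021  0.003 ] -0.2914566183358665 0.27141193408088327 -0.7008879508307906 15.1667
-0.03 [-0.057   0.0015  0.003 ] -1.2451924717670715 -0.1981581220384671 -1.2380871693585271 15.7667
-0.024 [-0.0506  0.0042  0.0031] -0.2787280928837505 0.021337901626399387 -0.7713167617131862 16.3417
[(array([278.1084, 172.1566]), np.int32(166), array([-0.035, -0.004,  0.2  ])), (array([266.4324, 182.5135]), np.int32(37), array([-0.0049,  0.0204,  0.2   ])), (array([300.625, 177.25 ]), np.int32(32), array([-0.0905,  0.0119,  0.2   ]))]
```

```bash
python3 - <<'E'
from workcell import bot
from h import *
f0=0.146*X+np.array([0,0,.26]);z=.003
for ax,ay in((-.018,.006),(-.012,.007),(-.008,.007)):
    bot.move_linear(push(ax,ay,0,z=z)[0],.02);F=fav(bot)-f0
    print(ax,F@X,F@Y,F[2],bot.read_time_s())
    if F@X<-6:raise SystemExit
a=-.008
while a<.012:
    a+=.0006;bot.move_linear(push(a,.007,0,z=z)[0],.01);F=fav(bot,3)-f0;print(round(a,4),np.round([F@X,F@Y,F[2]],2),np.round(rk(bot.read_tool_pos())[0],4),bot.read_time_s())
    if F@X<-5:break
E
```

```text
-0.018 -0.7889674184892197 -0.5471966834373452 -0.23801880530414105 16.9583
-0.012 -0.8626296393732137 -0.4254003378048407 -0.47053198145517483 17.5083
-0.008 -1.046718488686859 -0.7305179847141854 -0.6322999059941232 17.9583
-0.0074 [-2.13 -0.53  0.34] -0.0345 18.2583
-0.0068 [-2.91 -0.51  0.04] -0.0339 18.5583
-0.0062 [-2.88 -1.    0.12] -0.0331 18.8583
-0.0056 [-2.21 -0.6  -0.19] -0.0325 19.1583
-0.005 [-2.66 -0.71  0.33] -0.0319 19.4583
-0.0044 [-2.05 -0.73 -0.19] -0.0313 19.7583
-0.0038 [-2.97 -0.5   0.08] -0.0308 20.0583
-0.0032 [-2.37 -0.76 -0.4 ] -0.0301 20.3583
-0.0026 [-2.25 -0.66 -0.1 ] -0.0295 20.6583
-0.002 [-2.7  -0.71 -0.16] -0.0289 20.9583
-0.0014 [-2.42 -0.47 -0.37] -0.0284 21.2583
-0.0008 [-1.73 -0.08 -0.11] -0.0278 21.5583
-0.0002 [-2.17 -0.58  0.03] -0.0271 21.8583
0.0004 [-2.72 -0.41 -0.22] -0.0266 22.1583
0.001 [-2.42 -0.4  -0.26] -0.026 22.4583
0.0016 [-2.72 -0.71 -0.59] -0.0253 22.7583
0.0022 [-2.39 -0.66 -0.05] -0.0248 23.0583
0.0028 [-2.69 -0.52 -0.33] -0.0241 23.3583
0.0034 [-2.25 -0.4   0.1 ] -0.0235 23.6583
0.004 [-2.42 -0.26 -0.48] -0.023 23.9583
0.0046 [-2.87 -0.63 -0.26] -0.0223 24.2583
0.0052 [-3.29 -0.43  0.27] -0.0218 24.5583
0.0058 [-5.03 -0.51  0.27] -0.0215 24.8583
```

The force rises at TCP x ≈ −22 mm, where the pad was expected. Next is the gentle press, then retreat.

```bash
python3 - <<'E'
from workcell import bot
from h import *
f0=0.146*X+np.array([0,0,.26]);z=.003;a=.0058
while a<.012:
    a+=.0003;bot.move_linear(push(a,.007,0,z=z)[0],.01);F=fav(bot,4)-f0;print(round(a,4),np.round([F@X,F@Y,F[2]],2),bot.read_time_s())
    if F@X<-10.5:break
bot.sleep(.4);F=fav(bot,4)-f0;print("hold",F@X,rk(bot.read_tool_pos()))
bot.move_linear(push(a-.03,.004,0,z=z)[0],.05)
bot.move_linear(push(-.06,.004,0,z=.03)[0],.1)
f=bot.grab_frame("top");g=(f["image"].max(2)<70).astype(np.uint8)[140:200,255:305]
n,l,st,c=cv2.connectedComponentsWithStats(g)
print([(c[i]+[255,140],st[i,4],rk(onz(f,*(c[i]+[255,140]),.2))) for i in range(1,n) if st[i,4]>30])
print(bot.read_time_s())
# plan of post phase: reachability
pv=(-.05,.062)
P=lambda q,rad=.14:W(pv[0]-rad*np.sin(q),pv[1]-rad*np.cos(q))
print("post meas rack",rk([.5038,-.1284,.098]))
from math import pi
for q0 in(0,pi):
  for q in(1.95,1.2,.6,0.02):
    d=-np.cos(q)*X+np.sin(q)*Y if q>.6 else -np.cos(.6)*X+np.sin(.6)*Y
    for h in(.064,.2):
      k=bot.ik(*vert(P(q)+[0,0,h],np.arctan2(d[1],d[0])+q0));print(q0,q,h,None if k is None else np.round(k))
E
```

```text
0.0061 [-5.94 -0.24  0.72] 25.175
0.0064 [-6.69  0.62  1.58] 25.4917
0.0067 [-7.76  0.03  1.97] 25.8083
0.007 [-8.7   0.59  2.18] 26.125
0.0073 [-9.54  0.97  2.78] 26.4417
0.0076 [-10.15   0.71   2.81] 26.7583
0.0079 [-11.03   1.36   3.98] 27.075
hold -11.023121146872178 [-0.02107905  0.0066621   0.00267896]
[(array([266.76536313, 174.60335196]), np.int32(179), array([-0.00652428,  0.00057741,  0.2       ]))]
28.9583
post meas rack [-0.17886103  0.11393147  0.098     ]
0 1.95 0.064 [ 49.  43. -64. 114.  49.  55. 122.]
0 1.95 0.2 [ 55.  35. -73. 105.  36.  68. 133.]
0 1.2 0.064 [ -20.   46.   48.  102.  -43.   52. -107.]
0 1.2 0.2 [ -16.   33.   38.   93.  -22.   62. -126.]
0 0.6 0.064 [-19.  46.  37.  93. -34.  53. -89.]
0 0.6 0.2 [ -15.   36.   29.   84.  -18.   65. -102.]
0 0.02 0.064 [-26.  48.  40.  90. -36.  55. -94.]
0 0.02 0.2 [ -22.   38.   32.   82.  -21.   66. -107.]
3.141592653589793 1.95 0.064 [  9.  31.   0. 115.  -0.  34.  -8.]
3.141592653589793 1.95 0.2 [ 18.  21. -12. 106.   5.  54. -14.]
3.141592653589793 1.2 0.064 [ 16.  37. -15. 100.  13.  44.  21.]
3.141592653589793 1.2 0.2 [ 19.  29. -20.  92.  11.  61.  22.]
3.141592653589793 0.6 0.064 [ 16.  42. -26.  92.  22.  51.  43.]
3.141592653589793 0.6 0.2 [ 18.  35. -29.  83.  18.  67.  46.]
3.141592653589793 0.02 0.064 [  9.  43. -24.  89.  21.  52.  38.]
3.141592653589793 0.02 0.2 [ 11.  36. -28.  80.  17.  68.  41.]
```

The can is home at rack (−6.5, 0.6) mm. Next I close the bar.

```bash
cat >> h.py <<'E'
def barpose(q,h=.064,rad=.14,qmin=.6):
    a=max(q,qmin);d=np.cos(a)*X-np.sin(a)*Y
    return vert(W(-.05-rad*np.sin(q),.062-rad*np.cos(q),h),np.arctan2(d[1],d[0]))
E
python3 - <<'E'
from workcell import bot
from h import *
bot.move_linear(push(-.06,.004,0,z=.24)[0],.2)
bot.reach(*barpose(1.95,.22));bot.move_gripper(.6)
bot.move_linear(barpose(1.95)[0],.12)
print(rk(bot.read_tool_pos()),bot.read_force(),bot.read_time_s())
bot.move_gripper(0.0);print(bot.read_width(),bot.read_grasp_force(),bot.read_force(),bot.read_time_s())
a=bot.grab_frame("top")["image"];b=bot.grab_frame("side")["image"]
cv2.imwrite("pics/d4.png",np.vstack([cv2.resize(a[135:235,230:410],None,fx=4,fy=4)[:350],cv2.resize(b[160:250,230:410],None,fx=4,fy=4)[:240]]))
E
```

```text
[-0.18014432  0.11340008  0.06458646] [-1.23534748  0.41095977  0.37051409] 32.675
0.12238635027042001 58.61373960971832 [-0.97525884 -0.4601433   6.08252239] 33.1417
```

View pics/d4.png

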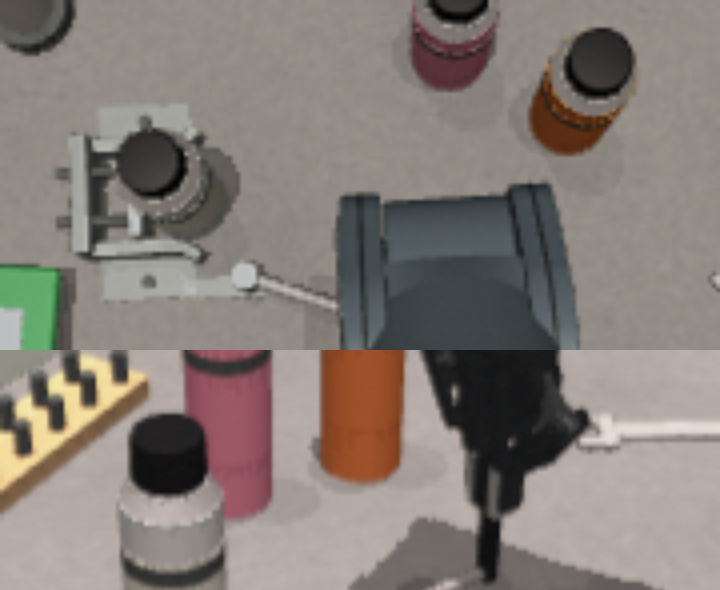

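The post is pinched (width 0.12 ≈ 10–14 mm, 59 N on the pad), and the can stands in the bay. Next I swing the bar along its arc, checking the force as it goes.

```bash
python3 - <<'E'
from workcell import bot
from h import *
for q in list(np.linspace(1.95,.15,13)[1:])+[.08,.03,.01]:
    p,R=barpose(q);bot.move_linear(p,.09,attitude=R)
    F=bot.read_force();print(round(q,2),np.round([F@X,F@Y,F[2]],1),round(bot.read_width(),3),bot.read_time_s())
    if np.linalg.norm(F)>35: break
bot.sleep(.3)
E
```

```text
1.8 [-0.2 -0.   6.7] 0.123 33.625
1.65 [-0.9 -0.3  6.5] 0.12 34.0083
1.5 [-1.1 -0.2  6.7] 0.121 34.3917
1.35 [-1.9 -1.2  6.8] 0.122 34.775
1.2 [-1.5 -1.1  7.5] 0.124 35.1583
1.05 [-2.2 -1.9  7.3] 0.122 35.5417
0.9 [-2.3 -2.4  7.2] 0.123 35.925
0.75 [-1.4 -3.1  7.5] 0.123 36.3083
0.6 [-2.  -3.8  5.7] 0.12 36.6917
0.45 [5.6 8.3 4.9] 0.121 37.075
0.3 [2.8 9.4 6.6] 0.119 37.4583
0.15 [-2.1 -5.6  9.1] 0.121 37.8417
0.08 [-1.  -5.3  8.8] 0.123 38.1
0.03 [-0.7 -7.5 10.9] 0.123 38.35
0.01 [ 3.8 10.5  9. ] 0.121 38.6
```

```bash
python3 - <<'E'
from workcell import bot
from h import *
f0=fav(bot,4)
for q in(-.005,-.02,-.035,-.05):
    p,R=barpose(q);bot.move_linear(p,.03);F=fav(bot,4)-f0
    print(q,np.round([F@X,F@Y,F[2]],1),rk(bot.read_tool_pos()))
    if F@X<-8: break
bot.sleep(.3)
bot.move_gripper(.45);p=bot.read_tool_pos();bot.move_linear(p+[0,0,.2],.15)
f=bot.grab_frame("top");s=bot.grab_frame("side")
bot.reach(p+Z*.2-.08*X+.0*Y,bot.read_ee_rot())
f=bot.grab_frame("top")
print(bot.read_time_s(),bot.read_force())
cv2.imwrite("pics/d5.png",np.vstack([cv2.resize(f["image"][135:220,230:410],None,fx=4,fy=4)[:340],cv2.resize(s["image"][170:250,230:410],None,fx=4,fy=4)[:240]]))
E
```

```text
-0.005 [-2.7 -1.1 -1.8] [-0.04944043 -0.07614876  0.06438784]
-0.02 [-3.2  3.8 -0.2] [-0.0494209  -0.07617237  0.06432953]
-0.035 [-7.8  3.5  0.6] [-0.0493038  -0.07618563  0.06434808]
-0.05 [-15.8  -7.3   3.9] [-0.0492667  -0.07617989  0.06429888]
42.9667 [-0.00726371  0.53750962 -0.45703329]
```

View pics/d5.png

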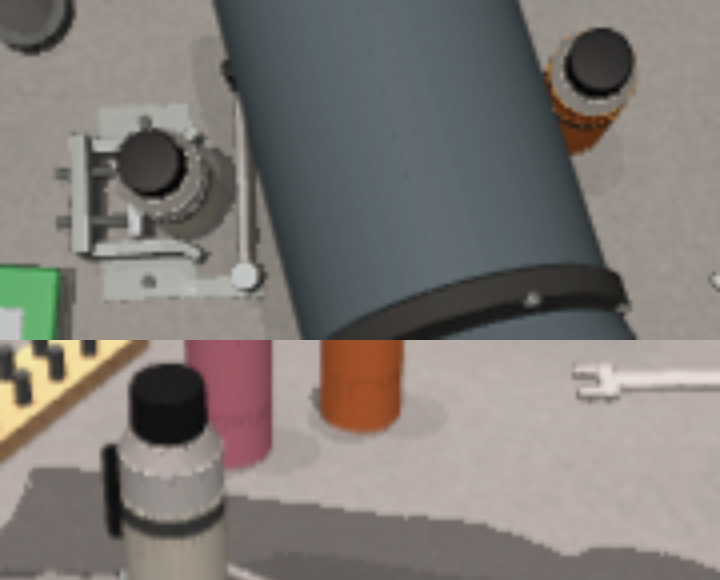

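The bar lies across the mouth (hub at 245,275, post at 230,75 in the crop), hard against its end stop. The can is upright in the bay and the arm is clear of everything, so I'm handing it in.

```bash
python3 -c "
from workcell import bot
print(bot.close_job())"
```

```text
the job is handed in; nothing more can be done
None
```

I slid the can into the bay and pressed it against the stop with about 11 N measured at the wrist. I then swung the bar shut to its end stop, cleared the arm and handed the job in at about 43 s, but the hand-in did not report a verdict.

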